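# Slide a culture dish into the microscope's holder and set the retaining blade

## Robot

A 7-joint arm with a two-finger parallel gripper is mounted at the origin on the work surface. World frame = base frame: x ahead of the robot, y to its left, z up, the work surface at z = 0. Lengths are in mm, angles in rad, forces in N, time in s.
With the tool pointing down it reaches from about 425 to 875 mm from the base axis. Payload 8.4 kg.
Tool frame: the origin (TCP) lies at the very end of the fingers, on their centre line; the grasp point (between the pads) lies 19 mm behind it; z points along the fingers, y is the line along which they close (so a half turn about z gives the same grasp; the last joint's range is limited). The gripper opens to 85 mm and grips with 20 to 120 N. Pads are 22 mm wide; open, the fingers measure 114 mm over their backs; the gripper's body (76 mm by 85 mm) begins 54 mm behind the grasp point. The pads swing forward as they close: fully open they stand 13 mm farther back than shut.
Start: joints at [1.085, 0.333, 0.04, 1.465, -0.013, 1.343, -0.059], TCP at [245.173, -601.959, 231.308] pointing down, gripper open.
Joint ranges: [-2.58, 2.58], [-0.38, 2.09], [-1.3, 1.39], [0.25, 2.4], [-1.5, 4.64], [0.08, 2.09], [-2.65, 2.65]. Speed limits (rad/s): [2.22, 2.22, 2.79, 2.79, 3.14, 3.14, 3.14].

## Interface

Orientations are given as a unit quaternion [w, x, y, z].
In Python, from bench import bot, vision, order gives the robot as it stands.
- The arm moves only by the tool step_arm, never from a script. Its argument "plan" is a list that holds one entry, the list of rows, each a list of 4 numbers: the shift along the tool's x, y, z normalised to -1 to 1, where 1 is 0.15 m, then the turn about the tool's z normalised to -1 to 1, where 1 is 2 pi rad. A call has 1 to 10 rows; each row is the pose to reach, as a shift and turn from the pose commanded when the call began, along the tool's axes at that moment, turning the shorter way round; what a row does not reach only later rows make up. A row lasts 1/8 s, in which the tool goes at most 62.5 mm and 10.7 degrees, less where a joint would pass 70% of its speed; a pose out of reach is approached as far as the arm can. A call with a number of a shift or a turn outside -1 to 1 is refused whole. A call with a gripper value outside its range is refused whole. "claw" is the closure, from -1 (fully open) to 1 (shut), set as the call begins (left out, the last holds). The fingers move at their own pace and stop on an object; "newtons" is the grip in N (left out, the last holds). Time passes only in rows, so rows that repeat a pose let the fingers close. It gives the time, the measured TCP pose, the force, the opening and the grip force at its end, in the units of the state.
- bot.state(): the state, without advancing time (a new reading comes with each control period).
- vision.grab_frame(name): name is "scene" or "side" or "wrist"; returns a dict with "pixels" (420x560x3 uint8, red, green, blue), "depth" (420x560 float32, mm along the optical axis (not along the pixel's ray), 0 where there is no reading), "camera_matrix" (3x3 intrinsics, pixels), "origin" and "orientation" of the camera in the world. Camera axes: x right, y up, looking along -z (the intrinsics and any distortion apply to the point x, -y, -z); pixel columns grow to the right and rows downward; lengths in mm; the calibration is good to about 2 mm. A picture is of the moment at which its call begins.
- order.sign_off(): hands the job in; it is judged then, once.
The state is a dict: "clock": time; "qpos": joint angles; "qvel": joint speeds; "joint_efforts": joint torques, N m; "eef_pos": TCP position; "orientation": TCP orientation; "contact_force": force on the tool from outside, world axes, zero at the start; "ft_torque": the same for the moment, N m; "gripper_width": finger opening in mm; "grasp_force": force on a finger pad.
Only numpy, scipy, OpenCV 4.12 (cv2) and the standard library are available. Lean on these libraries where they do the work, as an engineer would, in place of code of your own. Each camera call takes 0.05 s, during which the arm holds its last target. There are 200 camera calls.

## Task

Push the covered culture dish across the bench, without lifting or tipping it, into the dish holder of the microscope until it is fully home against the soft pad; if the flat retaining blade stands in the way, draw it back first. Then slide the blade in behind the dish until the red line on it is level with the outer face of its guide block. The dish is glass and the blade is thin, so be gentle with both, and leave the jar, the vial and the brass weight where they stand.

Things in the scene. Friction and masses are not known exactly. Their poses are not given: they have to be found in the camera images.
- dish: Round covered glass culture dish, orange contents, 100 mm diameter, 20 mm high, 0.14 to 0.28 kg, loose on the bench. Origin: centre of its underside. Too wide to grasp: push its side wall, e.g. with two part-open fingers as a cradle. It breaks if any contact on it (its weight included) passes 10 N.
- seat (a point): Where the dish's underside centre belongs in the holder, at bench height, middle of the pale lit disc. x points the way the dish goes in, y to the left of that, z up. The dish is home within about 6 mm of it. Fixed white side walls, 14 mm high: inner faces at y = +-52.5 mm for x = -20 to +50 mm, flaring to y = +-68 mm at x = -41 mm.
- pad_face (a point): Middle of the free face of the black rubber pad at the back, at seat x = +50 mm, so the home dish just touches it. Spring 0.3 N/mm, 11 mm of travel to a hard stop. Behind it a white stand, 40 mm high, begins at seat x = +77 mm, with the microscope column at x = 175 mm (to z = 230 mm) and its head swung left (seat x 145 to 225, y 20 to 190 mm, above z = 110 mm). Fixed.
- blade (a joint): Travel in m of the flat retaining blade along seat +y across the holder's mouth: 0 fully drawn back, 0.105 end stop. Wanted: 0.085, red line level with the guide's outer face, to about 3 mm. Below about 0.010 it is clear of the mouth; tip at seat y = travel - 66 mm. It stays where left and slides with about 1.5 N; never press or squeeze it or its tab with over 12 N.
- blade_tab (a point): Middle of the top of the blade's orange upright tab, 38 mm above the bench: 12 mm thick along seat y, 20 mm along seat x, standing on the blade (aluminium, flat, 20 mm wide, 4 mm thick, top at z = 12 mm). Moves with the blade: seat x = -69 mm, seat y = travel - 222 mm. Push it from either side or take it between the fingers. Axes as the seat.
- blade_guide (a point): Middle of the outer (seat -y) face of the dark steel guide block through which the blade runs, at z = 12 mm. The block spans seat x -87 to -51 mm, seat y -86 to -62 mm, 22 mm high. Fixed; axes as the seat.
- jar: Bystander: amber jar with a blue cap, 48 mm diameter, 62 mm high, loose. Origin: centre of its underside.
- vial: Bystander: clear vial with a red cap, 38 mm diameter, 70 mm high, loose. Origin: centre of its underside.
- weight: Bystander: brass weight with a small knob, 40 mm diameter, 54 mm high, loose. Origin: centre of its underside.
Things that resemble listed ones, but are neither listed nor needed, are in the scene too. Of the things that look like the dish, the middle-sized one is meant.

How it is judged:
By the outcome, as a careful person would: the job done as asked, in the order asked, and still so for the second after the job is handed in, with the robot touching nothing.
It also fails if it takes over 72 s, if anything falls off the work surface, if the arm or the gripper's body presses on something with over 40 N, if the wrist force passes 120 N, or if a joint passes its speed limit or range.

## Working session

There is one attempt and no reset: what is moved stays moved. The work goes in short steps, Python scripts to look and compute and a tool call to move; the robot and the scene stay as the last step left them, time stands still between calls to the robot, and variables do not carry over. Pictures are saved under pics/ and viewed, at most 10 in all, crops included, and the job is handed in when it is done.

Besides the shell and the picture viewer there is one more tool, called as name(argument=value, ...), one argument or row to a line, values as JSON. step_arm: Moves the arm, as the interface text tells. Scaled input: -1 to 1 covers 0.15 m each way for a shift and 2 pi rad each way for a turn. Its arguments: {"type":"object","properties":{"plan":{"type":"array","items":{"type":"array","items":{"type":"array","items":{"type":"number"}}}},"claw":{"type":"number"},"newtons":{"type":"number"}},"required":["plan"]}

```bash
mkdir -p pics
cat > h.py <<'E'
import numpy as np, cv2
from bench import bot, vision, order
from scipy.spatial.transform import Rotation as R
def rot(q): return R.from_quat([q[1],q[2],q[3],q[0]])
def grab(n):
    f=vision.grab_frame(n); np.savez(f'{n}.npz',**{k:np.array(v) for k,v in f.items()}); return f
def load(n): return dict(np.load(f'{n}.npz'))
def save(f,name): cv2.imwrite(f'pics/{name}.png',f['pixels'][:,:,::-1])
def cloud(f):
    K=np.array(f['camera_matrix']); d=f['depth']; v,u=np.mgrid[:d.shape[0],:d.shape[1]]
    p=np.stack([(u-K[0,2])/K[0,0]*d,-(v-K[1,2])/K[1,1]*d,-d],-1)
    return rot(f['orientation']).apply(p.reshape(-1,3)).reshape(p.shape)+np.array(f['origin'])
E
python3 - <<'E'
from h import *
for n in ['scene','side']:
    f=grab(n); save(f,n+'0'); print(n,f['origin'],f['orientation'],np.array(f['camera_matrix']).tolist(), [k for k in f])
s=bot.state();print(s['eef_pos'],s['orientation'],s['clock'],s['gripper_width'])
E
```

```text
scene [1038.29086248  637.1462294   737.01170865] [0.32111666 0.14414941 0.373414   0.85829309] [[460.7649896677858, 0.0, 282.27782418380616], [0.0, 460.7649896677858, 212.92164958980433], [0.0, 0.0, 1.0]] ['pixels', 'depth', 'camera_matrix', 'origin', 'orientation']
side [170.13281685 685.88878246 485.59348609] [-0.24662764 -0.14894965  0.46772367  0.83559762] [[434.00463116988755, 0.0, 280.2546441523206], [0.0, 434.00463116988755, 200.8696412988181], [0.0, 0.0, 1.0]] ['pixels', 'depth', 'camera_matrix', 'origin', 'orientation']
[ 245.02016219 -601.61002467  230.50837446] [-7.05948070e-04  9.81356593e-01  1.92194446e-01 -1.85620330e-04] 0.1 85.57579571971768
```

View pics/scene0.png

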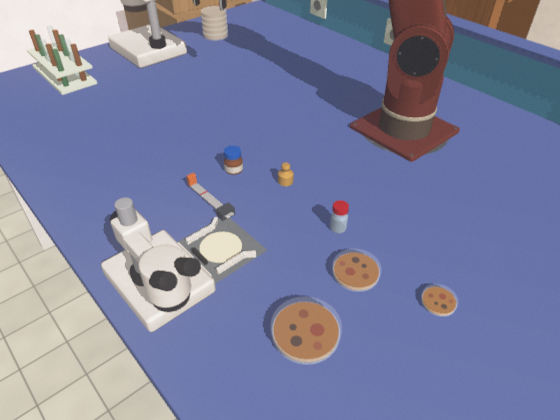

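View pics/side0.png

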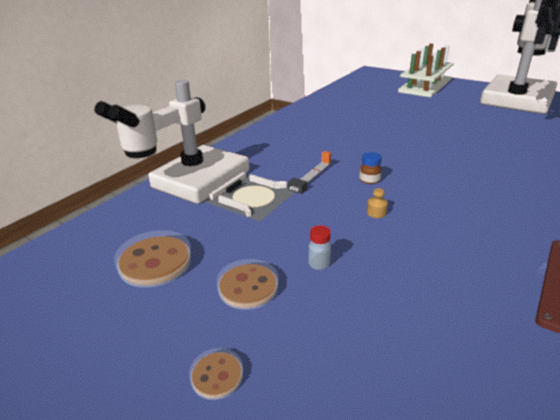

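The scene view shows the middle dish at about (357,269), the pale seat disc at (221,247), the orange tab at (192,180), the guide at (225,211), the jar at (233,160), the weight at (286,175) and the vial at (339,217). Next I'll turn these into positions.

```bash
cat > m.py <<'E'
from h import *
def circ(P):
    A=np.c_[2*P[:,:2],np.ones(len(P))]; s=np.linalg.lstsq(A,(P[:,:2]**2).sum(1),rcond=None)[0]
    return s[:2],np.sqrt(s[2]+s[0]**2+s[1]**2)
def comp(mask,P,c):
    n,l,st,ce=cv2.connectedComponentsWithStats(mask.astype(np.uint8))
    out=[]
    for i in range(1,n):
        if st[i,4]>=c: out.append((ce[i].round(1),st[i,4],P[l==i]))
    return out
E
python3 - <<'E'
from m import *
for n in ['scene','side']:
    f=load(n);P=cloud(f);px=f['pixels'];hsv=cv2.cvtColor(px,cv2.COLOR_RGB2HSV).astype(int)
    print(n,'table z',np.median(P[(abs(hsv[...,0]-115)<8)&(hsv[...,1]>120)&(P[...,2]<50)][:,2]))
    ok=(f['depth']>0)&(P[...,0]>200)&(P[...,0]<1100)&(P[...,1]>-700)&(P[...,1]<500)
    # objects above table, by height
    m=ok&(P[...,2]>5)&(P[...,2]<130)&~((abs(hsv[...,0]-113)<9)&(hsv[...,1]>120)&(P[...,2]<9))
    for ce,a,Q in comp(m,P,60):
        t=Q[Q[:,2]>np.percentile(Q[:,2],98)-4]
        print(ce,a,'mean',Q.mean(0).round(0),'zmax',np.percentile(Q[:,2],98).round(0),'topmid',((t.max(0)+t.min(0))/2)[:2].round(1),'topmean',t.mean(0).round(1),'ext',np.ptp(Q,axis=0).round(0))
    # pale disc
    pale=ok&(hsv[...,0]>18)&(hsv[...,0]<38)&(hsv[...,1]>25)&(hsv[...,1]<110)&(hsv[...,2]>170)&(P[...,2]<15)
    for ce,a,Q in comp(pale,P,150): print('pale',ce,a,((Q.max(0)+Q.min(0))/2).round(1),Q.mean(0).round(1),np.ptp(Q,axis=0).round(0))
    org=ok&(hsv[...,0]<12)&(hsv[...,1]>190)&(hsv[...,2]>150)
    for ce,a,Q in comp(org,P,20): print('org',ce,a,Q.mean(0).round(1),Q.max(0).round(1),Q.min(0).round(1))
f=load('scene');s=cv2.resize(f['pixels'][130:290,150:300,::-1],None,fx=5,fy=5,interpolation=cv2.INTER_CUBIC)[:600]
cv2.imwrite('pics/crop1.png',cv2.resize(f['pixels'][160:280,160:300,::-1],None,fx=5,fy=5,interpolation=cv2.INTER_CUBIC))
E
```

```text
scene table z 48.18043026187706
[232.8 159. ] 458 mean [ 502. -158.   41.] zmax 64.0 topmid [ 495.4 -166.9] topmean [ 496.  -166.6   61.9] ext [46. 47. 62.]
[285.4 173.9] 276 mean [431. -36.  30.] zmax 55.0 topmid [424.8 -42.1] topmean [425.8 -41.2  53.7] ext [40. 38. 51.]
[210.8 197.8] 590 mean [616. -97.  17.] zmax 38.0 topmid [ 615.3 -177.5] topmean [ 615.6 -176.6   37. ] ext [ 38. 164.  36.]
[339.4 215.6] 485 mean [454. 168.  46.] zmax 72.0 topmid [446.9 161.4] topmean [446.9 162.5  69.9] ext [36. 37. 67.]
[202.4 230.3] 205 mean [690. -21.  12.] zmax 16.0 topmid [687.6 -26.2] topmean [687.8 -22.6  14.1] ext [91. 22. 12.]
[167.9 241.3] 382 mean [775. -18.  37.] zmax 42.0 topmid [783.7  -3.4] topmean [778.7 -20.5  40. ] ext [ 58. 106.  33.]
[199.7 255.2] 115 mean [737.  38.  14.] zmax 18.0 topmid [736.  36.] topmean [735.8  35.5  16.1] ext [ 9. 52. 14.]
[151.  289.7] 3184 mean [865.  72.  41.] zmax 123.0 topmid [868.9 182.9] topmean [874.9 191.  123.5] ext [162. 257. 124.]
[356.5 268.3] 1619 mean [518. 281.  19.] zmax 22.0 topmid [514. 277.] topmean [515.4 278.6  20.4] ext [102. 10
[... 1352 characters left out ...]
. ] topmean [684.   93.5  12.9] ext [92. 23. 10.]
[319.7 246. ] 850 mean [442. 169.  44.] zmax 70.0 topmid [447.4 160.7] topmean [446.3 161.9  69.1] ext [36. 37. 66.]
[152.8 256.4] 3272 mean [683. 321.  24.] zmax 27.0 topmid [691.7 312.8] topmean [689.2 316.5  25.4] ext [130. 130.  23.]
[247.4 281.9] 2366 mean [510. 282.  19.] zmax 21.0 topmid [514.9 275.4] topmean [513.1 278.4  19.4] ext [100. 102.  17.]
[216.  371.9] 2102 mean [445. 434.  13.] zmax 15.0 topmid [447.6 431.9] topmean [446.6 433.1  13.3] ext [69. 69. 11.]
pale [253.7 195.5] 637 [683.9  37.9   5.7] [6.821e+02 3.390e+01 2.000e-01] [ 90. 100.  17.]
org [319.  234.1] 211 [445.2 167.9  66.7] [461.  180.2  70.9] [431.1 148.3  56. ]
```

View pics/crop1.png

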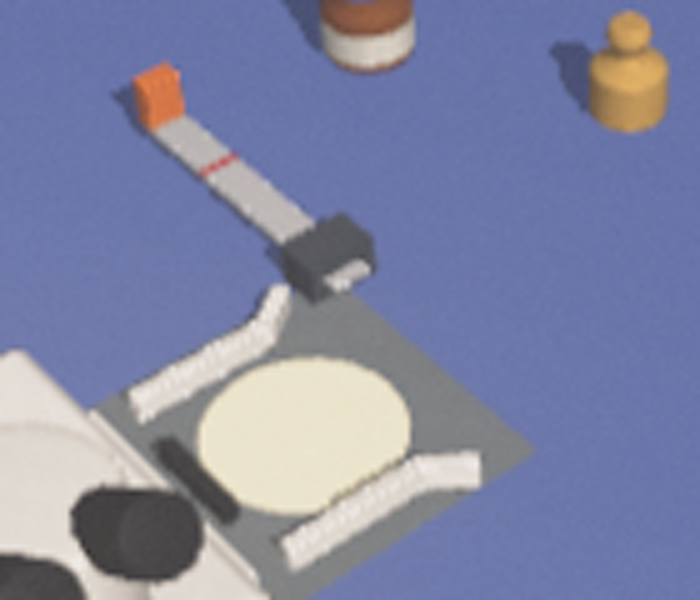

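```bash
cat > fit.py <<'E'
from m import *
from scipy.optimize import least_squares
C=[];
def line(Q):
    Q=Q[:,:2];c=Q.mean(0);d=np.linalg.svd(Q-c)[2][0];return c,d
for n in ['scene','side']:
    f=load(n);P=cloud(f);hsv=cv2.cvtColor(f['pixels'],cv2.COLOR_RGB2HSV).astype(int)
    X,Y,Z=P[...,0],P[...,1],P[...,2]
    pale=(hsv[...,0]>18)&(hsv[...,0]<38)&(hsv[...,1]>25)&(hsv[...,1]<110)&(hsv[...,2]>150)&(Z<4)&(Z>-5)&(X>620)&(X<750)&(Y>-30)&(Y<100)
    if n=='scene':print(hsv[247,221],hsv[200,210],hsv[188,203])
    pm=cv2.morphologyEx(pale.astype(np.uint8),cv2.MORPH_OPEN,np.ones((3,3)));
    cn=max(cv2.findContours(pm,cv2.RETR_EXTERNAL,cv2.CHAIN_APPROX_NONE)[0],key=len)[:,0]
    Q=P[cn[:,1],cn[:,0]]; r=least_squares(lambda p:np.hypot(Q[:,0]-p[0],Q[:,1]-p[1])-p[2],[684,34,45],loss='soft_l1');print(n,'disc',r.x.round(1))
    for lo,hi in [(-40,10),(60,115)]:
        m=(Z>9)&(Z<19)&(X>672)&(X<728)&(Y>lo)&(Y<hi);c,d=line(P[m]);print('wall',c.round(1),np.arctan2(d[1]*np.sign(d[0]),d[0]*np.sign(d[0])).round(3),m.sum())
    m=(Z>8)&(Z<16)&(Y>-165)&(Y<-60)&(X>590)&(X<640)&(hsv[...,2]>115)&(hsv[...,1]<60);c,d=line(P[m]);d=d*np.sign(d[1]);print('blade',c.round(1),np.arctan2(-d[0],d[1]).round(3),m.sum())
    m=(Z>16)&(Z<45)&(Y>-210)&(Y<-150)&(X>590)&(X<650);Q=P[m];t=Q[Q[:,2]>33];print('tab',Q.min(0).round(1),Q.max(0).round(1),'top',t.mean(0).round(1),np.percentile(t,[5,95],axis=0).round(1).tolist())
    # red line
    m=(Z>6)&(Z<18)&(Y>-165)&(Y<-60)&(X>590)&(X<640)&((hsv[...,0]<10)|(hsv[...,0]>168))&(hsv[...,1]>60);print('red',P[m].mean(0).round(1),m.sum())
    # guide top
    m=(Z>18)&(Z<27)&(Y>-90)&(Y<-20)&(X>580)&(X<660);Q=P[m];print('guide top',((np.percentile(Q,2,axis=0)+np.percentile(Q,98,axis=0))/2).round(1),np.ptp(Q,axis=0).round(1))
    m=(Z>3)&(Z<30)&(hsv[...,2]<75)&(X>725)&(X<760)&(Y>0)&(Y<75);Q=P[m];print('pad',Q.mean(0).round(1),Q.min(0).round(1),Q.max(0).round(1))
    m=(Z>16)&(Z<24)&(np.hypot(X-515,Y-277)<62);Q=P[m];h=cv2.convexHull(Q[:,:2].astype(np.float32))[:,0];print('dish',cv2.minEnclosingCircle(h),circ(h))
E
python3 fit.py
```

```text
[ 23  33 235] [  8  11 190] [122  21 171]
scene disc [682.5  34.5  44.5]
wall [700.1 -20.2] 0.017 96
wall [701.1  92.3] 0.002 102
blade [ 615.3 -111.7] 0.005 233
tab [ 604.7 -184.9   16.1] [ 625.9 -168.8   41. ] top [ 615.6 -176.6   37. ] [[606.1, -183.8, 34.4], [625.5, -170.1, 39.7]]
red [ 616.  -128.7   11.7] 10
guide top [613.7 -39.5  21.4] [36.4 27.1  7.5]
pad [738.9  38.4  12.5] [735.2  13.6   4.9] [740.5  61.9  18.3]
dish ((513.7420654296875, 276.7897644042969), 52.12849807739258) (array([513.84793779, 277.43648485]), np.float64(50.47785374507017))
side disc [682.9  33.1  42. ]
wall [699.8 -21.4] -0.006 69
wall [699.9  91.7] 0.025 83
blade [ 615.3 -115.4] 0.01 167
tab [ 606.6 -187.9   16.7] [ 627.5 -170.9   39.3] top [ 616.5 -177.3   36.3] [[607.0, -182.6, 33.5], [626.2, -173.0, 38.2]]
red [ 616.8 -128.7   11.7] 6
guide top [614.9 -40.7  20.8] [38.2 29.1  5.1]
pad [734.8  38.5  11.1] [731.4  12.1   3.1] [741.1  60.9  17.3]
dish ((515.2930908203125, 276.1976318359375), 51.692543029785156) (array([514.70768877, 275.84679498]), np.float64(50.126307936856406))
```

Fit: the seat is at about (683, 35) with yaw about 0.01, and the dish is at (514.5, 276.7). Blade travel is about 10 mm, so it is clear of a centred dish. The vial at (447,161) is close to the dish's path, so I'll push diagonally past it and then straight in. First I'll swing over behind the dish.

step_arm(
  plan=[
    [[0.3, -0.16, 0, -0.03], [0.6, -0.32, 0, -0.06], [0.92, -0.49, 0, -0.09], [0.92, -0.49, 0, -0.12], [0.92, -0.49, 0, -0.15], [0.92, -0.49, 0, -0.17], [0.92, -0.49, 0, -0.1884], [0.92, -0.49, 0, -0.1884]],
  ],
  claw=-0.41,
  newtons=20,
)

```text
clock: 1.1
eef_pos: [345.1, -481.7, 230.9]
orientation: [-0.0, 0.707, 0.707, 0.0]
contact_force: [-0.3, -1.1, 0.4]
gripper_width: 60.2
grasp_force: 0.0
```

step_arm(
  plan=[
    [[0.33, 0.22, 0, 0], [0.67, 0.45, 0, 0], [1, 0.67, 0, 0]],
  ],
)

```text
clock: 1.48
eef_pos: [446.6, -330.1, 231.3]
orientation: [-0.0, 0.708, 0.706, 0.0]
contact_force: [0.9, -1.2, -0.2]
gripper_width: 60.3
grasp_force: 0.0
```

step_arm(
  plan=[
    [[0.33, 0.2, 0, 0], [0.67, 0.4, 0, 0], [1, 0.53, 0, 0]],
  ],
)

```text
clock: 1.85
eef_pos: [526.3, -179.8, 231.2]
orientation: [-0.0, 0.708, 0.706, 0.0]
contact_force: [1.3, 0.0, -0.1]
gripper_width: 60.4
grasp_force: 0.0
```

step_arm(
  plan=[
    [[0.33, 0.05, 0, 0], [0.67, 0.1, 0, 0], [1, 0.15, 0, 0]],
  ],
)

```text
clock: 2.22
eef_pos: [547.8, -30.2, 231.3]
orientation: [0.0, 0.708, 0.706, -0.0]
contact_force: [0.0, -1.2, 0.4]
gripper_width: 60.3
grasp_force: 0.0
```

step_arm(
  plan=[
    [[0.33, 0, 0, 0], [0.67, 0, 0, 0], [1, 0, 0, 0]],
  ],
)

```text
clock: 2.6
eef_pos: [547.7, 119.7, 231.3]
orientation: [0.0, 0.708, 0.706, -0.0]
contact_force: [1.7, 0.7, 0.3]
gripper_width: 60.2
grasp_force: 0.0
```

step_arm(
  plan=[
    [[0.33, -0.07, 0, 0], [0.67, -0.15, 0, 0], [1, -0.22, 0, 0]],
  ],
)

```text
clock: 2.98
eef_pos: [514.4, 269.6, 231.3]
orientation: [0.0, 0.708, 0.706, -0.0]
contact_force: [0.8, -0.5, -0.4]
gripper_width: 60.3
grasp_force: 0.0
```

step_arm(
  plan=[
    [[0.3, 0, 0, 0], [0.54, 0, 0, 0], [0.54, 0, 0.33, 0], [0.54, 0, 0.67, 0], [0.54, 0, 1, 0], [0.54, 0, 1, 0]],
  ],
)

```text
clock: 3.72
eef_pos: [512.8, 347.2, 77.7]
orientation: [-0.001, 0.708, 0.706, -0.004]
contact_force: [0.4, 0.6, 1.0]
gripper_width: 60.4
grasp_force: 0.0
```

Run:
```python
from h import *
s=bot.state();print(s['clock'],s['eef_pos'],s['qpos'])
f=grab('wrist');save(f,'w1');P=cloud(f)
m=(P[...,2]>16)&(P[...,2]<24)&(np.hypot(P[...,0]-515,P[...,1]-277)<62);print(P[m].min(0),P[m].max(0),m.sum())
```

```text
3.725 [512.8429537  347.20554932  77.68429634] [-0.12930208  0.49272901 -0.69037873  1.67666995  0.34230881  1.10441609
 -0.92201538]
[463.56970108 228.32715064  16.01878581] [562.38729962 328.68354157  22.84304024] 11059
```

View pics/w1.png

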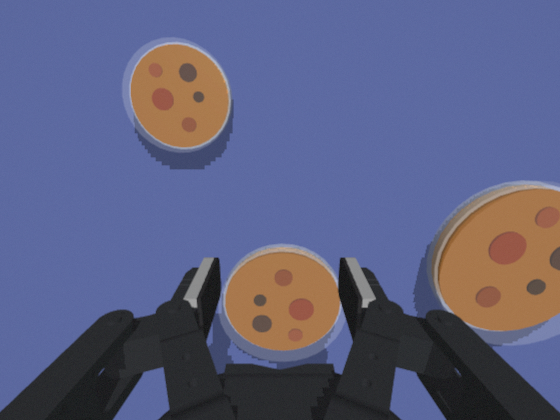

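The wrist view shows the dish at (283,300), between and below the fingers, which stand on its +y side. Its centre measures about (513.5, 278). I'll lower behind it.

step_arm(
  plan=[
    [[0, 0, 0.2, 0], [0, 0, 0.35, 0], [0, 0, 0.42, 0], [0, 0, 0.46, 0], [0, 0, 0.46, 0], [0, 0, 0.46, 0]],
  ],
)

```text
clock: 4.53
eef_pos: [515.3, 349.5, 13.1]
orientation: [0.0, 0.707, 0.707, 0.0]
contact_force: [-0.4, 1.2, 0.1]
gripper_width: 60.1
grasp_force: 0.0
```

step_arm(
  plan=[
    [[0, 0, 0.03, 0], [-0.03, -0.01, 0.06, 0], [-0.06, -0.01, 0.06, 0], [-0.085, -0.01, 0.06, 0], [-0.105, -0.01, 0.06, 0], [-0.125, -0.01, 0.06, 0], [-0.145, -0.01, 0.06, 0], [-0.165, -0.01, 0.06, 0], [-0.185, -0.01, 0.06, 0]],
  ],
)

```text
clock: 5.65
eef_pos: [513.5, 321.4, 3.4]
orientation: [-0.0, 0.707, 0.707, 0.0]
contact_force: [1.2, 0.9, 0.3]
gripper_width: 60.4
grasp_force: 0.5
```

```bash
cat > dish.py <<'E'
import sys
from m import *
x,y=map(float,sys.argv[1:3])
s=bot.state();print(s['clock'],s['eef_pos'].round(1) if hasattr(s['eef_pos'],'round') else s['eef_pos'],s['contact_force'])
for n in ['scene','side']:
    f=grab(n);P=cloud(f);hsv=cv2.cvtColor(f['pixels'],cv2.COLOR_RGB2HSV).astype(int)
    m=(P[...,2]>14)&(P[...,2]<23)&(np.hypot(P[...,0]-x,P[...,1]-y)<60)&(hsv[...,0]<16)&(hsv[...,1]>100)
    h=cv2.convexHull(P[m][:,:2].astype(np.float32));c,r=cv2.minEnclosingCircle(h);print(n,np.round(c,1),round(r,1),m.sum())
if len(sys.argv)>3: save(load(sys.argv[4]),sys.argv[3])
E
python3 dish.py 514 277 s2 side
```

```text
5.65 [513.5 321.4   3.4] [1.16404151 0.94977967 0.29588662]
scene [518.8 275.6] 45.6 543
side [507.5 277.4] 44.2 576
```

View pics/s2.png

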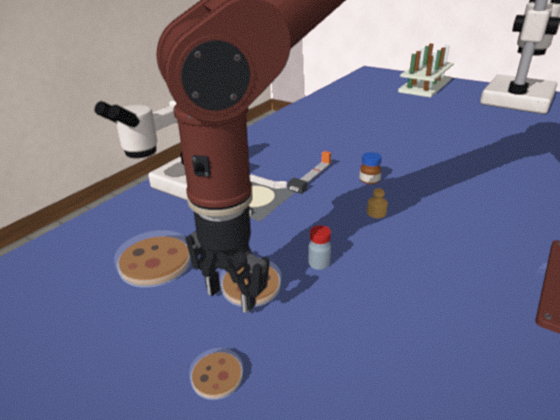

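The side view shows the two fingers straddling the near side of the dish, around (210,285) and (247,300). Now I'll push along the diagonal.

step_arm(
  plan=[
    [[-0.03, 0.005, 0, 0], [-0.07, 0.013, 0, 0], [-0.12, 0.023, 0, 0], [-0.175, 0.033, 0, 0], [-0.23, 0.044, 0, 0], [-0.285, 0.055, 0, 0], [-0.34, 0.065, 0, 0], [-0.395, 0.076, 0, 0], [-0.44, 0.085, 0, 0], [-0.47, 0.09, 0, 0]],
  ],
)

```text
clock: 7.0
eef_pos: [527.1, 250.4, 3.3]
orientation: [0.0, 0.707, 0.707, 0.0]
contact_force: [-0.3, 1.3, 0.1]
gripper_width: 59.8
grasp_force: 0.4
```

```bash
python3 dish.py 522 206
```

```text
7.0 [527.1 250.4   3.3] [-0.32533246  1.32384445  0.08361455]
scene [532.8 205.7] 44.8 424
side [521.3 207.1] 44.5 509
```

step_arm(
  plan=[
    [[-0.03, 0.006, 0, 0], [-0.08, 0.016, 0, 0], [-0.14, 0.027, 0, 0], [-0.2, 0.039, 0, 0], [-0.26, 0.05, 0, 0], [-0.32, 0.062, 0, 0], [-0.38, 0.074, 0, 0], [-0.44, 0.086, 0, 0], [-0.5, 0.098, 0, 0], [-0.55, 0.108, 0, 0]],
  ],
)

```text
clock: 8.35
eef_pos: [543.3, 167.7, 3.3]
orientation: [-0.0, 0.707, 0.707, -0.0]
contact_force: [0.3, 1.1, -0.2]
gripper_width: 60.1
grasp_force: 0.4
```

step_arm(
  plan=[
    [[-0.05, 0.01, 0, 0], [-0.11, 0.022, 0, 0], [-0.17, 0.034, 0, 0], [-0.23, 0.046, 0, 0], [-0.29, 0.058, 0, 0], [-0.35, 0.07, 0, 0], [-0.41, 0.082, 0, 0], [-0.46, 0.092, 0, 0], [-0.49, 0.098, 0, 0], [-0.5, 0.1, 0, 0]],
  ],
)

```text
clock: 9.6
eef_pos: [558.2, 93.1, 3.3]
orientation: [-0.0, 0.707, 0.707, 0.0]
contact_force: [-0.1, 1.0, 0.6]
gripper_width: 60.0
grasp_force: 0.4
```

```bash
python3 dish.py 558 44
```

```text
9.6 [558.2  93.1   3.3] [-0.09652069  1.0453055   0.56045274]
scene [563.8  50. ] 44.4 260
side [551.2  54.4] 43.5 396
```

step_arm(
  plan=[
    [[-0.02, 0, 0, 0], [-0.04, 0, 0, 0], [-0.06, 0, 0, 0], [-0.07, 0, 0, 0], [-0.07, 0, 0, 0], [0, 0, 0, 0], [0.2, 0, 0, 0], [0.4, 0, -0.3, 0], [0.5, 0, -0.6, 0], [0.5, 0, -0.6, 0]],
  ],
)

```text
clock: 10.95
eef_pos: [559.8, 172.1, 97.2]
orientation: [0.001, 0.706, 0.708, 0.003]
contact_force: [-0.6, 1.0, -0.5]
gripper_width: 59.9
grasp_force: 0.0
```

```bash
python3 dish.py 558 37;cat > rim.py <<'E'
import sys
from m import *
x,y=map(float,sys.argv[1:3])
for n in ['scene','side']:
    f=load(n);P=cloud(f)
    m=(P[...,2]>15)&(P[...,2]<24)&(np.hypot(P[...,0]-x,P[...,1]-y)<62);Q=P[m];h=cv2.convexHull(Q[:,:2].astype(np.float32))[:,0];print('rim',n,cv2.minEnclosingCircle(h),circ(h)[0],m.sum())
E
python3 rim.py 558 37
```

```text
10.95 [559.8 172.1  97.2] [-0.64252735  1.04213251 -0.54745732]
scene [563.6  40. ] 44.7 761
side [553.   39.9] 44.6 737
rim scene ((556.666015625, 31.580928802490234), 52.25462341308594) [557.01612717  32.79595811] 1032
rim side ((558.9037475585938, 31.588369369506836), 51.56438064575195) [558.70630476  31.31827709] 1024
```

Both cameras now agree on the dish rim at about (558, 32). Next I'll turn to yaw 0 and go behind it, on the robot side.

step_arm(
  plan=[
    [[-0.2, -0.1, 0, 0.028], [-0.4, -0.2, 0, 0.056], [-0.6, -0.3, 0, 0.084], [-0.8, -0.4, 0, 0.112], [-0.89, -0.49, 0, 0.14], [-0.89, -0.49, 0, 0.168], [-0.89, -0.49, 0, 0.196], [-0.89, -0.49, 0, 0.224], [-0.89, -0.49, 0, 0.25], [-0.89, -0.49, 0, 0.25]],
  ],
)

```text
clock: 12.3
eef_pos: [483.7, 34.3, 92.1]
orientation: [0.0, 1.0, 0.0, -0.001]
contact_force: [0.2, 0.5, 0.6]
gripper_width: 60.4
grasp_force: 0.0
```

Run:
```python
from m import *
s=bot.state();print(s['clock'],s['eef_pos'],s['orientation'],s['qpos'])
for n in ['wrist','scene','side']:
    f=grab(n);P=cloud(f);hsv=cv2.cvtColor(f['pixels'],cv2.COLOR_RGB2HSV).astype(int)
    if n=='wrist': save(f,'w2')
    m=(P[...,2]>16)&(P[...,2]<24)&(np.hypot(P[...,0]-558,P[...,1]-32)<62);Q=P[m];h=cv2.convexHull(Q[:,:2].astype(np.float32))[:,0];print('rim',n,cv2.minEnclosingCircle(h),circ(h)[0],m.sum(),Q.min(0),Q.max(0))
    m=(P[...,2]>5)&(P[...,2]<17)&(P[...,1]>-75)&(P[...,1]<10)&(P[...,0]>600)&(P[...,0]<630)&(hsv[...,2]>110)&(hsv[...,1]<60);Q=P[m];
    if len(Q): print('tip',Q.max(0),len(Q))
```

```text
12.3 [483.66181318  34.34636942  92.10257766] [ 1.27615546e-04  9.99999334e-01  4.05348590e-06 -1.14730056e-03] [ 0.27719238  0.16050478 -0.47098324  1.99846063  0.08586317  1.00383139
 -1.80573084]
rim wrist ((556.8723754882812, 32.66829299926758), 50.13602828979492) [556.86519071  32.6903405 ] 18191 [506.79808323 -16.97871688  18.12840844] [606.78832703  82.60213712  23.42413035]
tip [624.13565046 -21.259589    15.47939451] 1517
rim scene ((556.8987426757812, 32.61172103881836), 51.750343322753906) [557.28271564  32.57467816] 1067 [507.06645443 -18.25141363  16.05820383] [607.19606809  83.29954504  23.62809642]
tip [625.95718737 -21.83188419  15.21587082] 65
rim side ((557.9996948242188, 29.556509017944336), 53.617130279541016) [557.842421   31.2828632] 1035 [507.5777773  -20.70839026  16.0200185 ] [608.08035436  82.38261751  21.93965791]
tip [629.5679704  -22.37608085  12.26310977] 42
```

View pics/w2.png

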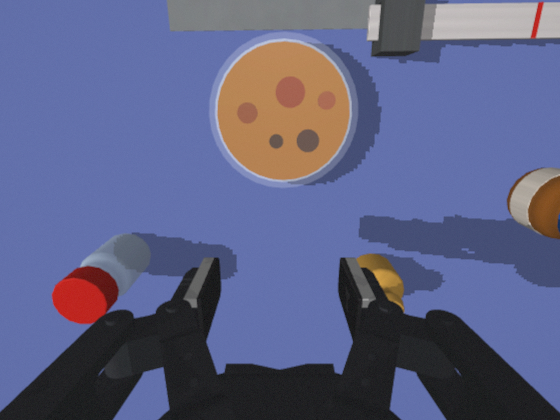

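The wrist view shows the dish at (284,110), with centre (557, 32.5), well ahead of and centred on the fingers. The blade tip is at y=-21.5 near (372,22), which leaves about 6 mm of clearance. I'll descend and approach.

step_arm(
  plan=[
    [[0, 0, 0.2, 0], [0, 0, 0.4, 0], [0, 0, 0.52, 0], [0, 0, 0.58, 0], [0, 0, 0.59, 0], [0.04, 0, 0.59, 0], [0.07, 0, 0.59, 0], [0.1, 0, 0.59, 0], [0.13, 0, 0.59, 0], [0.15, 0, 0.59, 0]],
  ],
)

```text
clock: 13.7
eef_pos: [507.2, 34.8, 4.8]
orientation: [0.0, 1.0, -0.0, -0.0]
contact_force: [-0.8, -0.0, 1.0]
gripper_width: 60.7
grasp_force: 0.7
```

step_arm(
  plan=[
    [[0.02, 0, 0, 0], [0.04, 0, 0, 0], [0.07, 0, 0, 0], [0.11, 0, 0, 0], [0.15, 0, 0, 0], [0.19, 0, 0, 0], [0.23, 0, 0, 0], [0.26, 0, 0, 0], [0.28, 0, 0, 0], [0.28, 0, 0, 0]],
  ],
)

```text
clock: 14.95
eef_pos: [549.4, 34.9, 4.8]
orientation: [-0.0, 1.0, -0.0, 0.0]
contact_force: [-0.6, 1.1, -0.5]
gripper_width: 60.4
grasp_force: 0.0
```

```bash
cat > wr.py <<'E'
import sys
from m import *
x,y=map(float,sys.argv[1:3])
s=bot.state();print(s['clock'],s['eef_pos'],s['contact_force'])
for n in ['wrist','scene','side']:
    f=grab(n);P=cloud(f)
    m=(P[...,2]>15.5)&(P[...,2]<23.5)&(np.hypot(P[...,0]-x,P[...,1]-y)<56)&(P[...,0]>x-25);Q=P[m]
    if len(Q)<9: continue
    h=cv2.convexHull(Q[:,:2].astype(np.float32))[:,0];h=h[h[:,0]>x];r=least_squares(lambda p:np.hypot(h[:,0]-p[0],h[:,1]-p[1])-50.3,[x,y],loss='soft_l1');print('rim',n,r.x.round(1),m.sum(),Q.min(0).round(1),Q.max(0).round(1))
if len(sys.argv)>3: save(load(sys.argv[4]),sys.argv[3])
E
sed -i '2i from scipy.optimize import least_squares' wr.py
python3 wr.py 583 33
```

```text
14.95 [549.37982274  34.92144087   4.84943653] [-0.61937864  1.05784743 -0.47545513]
rim wrist [589.4  34.4] 35934 [558.  -14.2  15.5] [638.8  86.   23.5]
rim scene [589.2  34.8] 937 [558.  -15.5  15.6] [638.6  86.3  23.4]
rim side [588.8  35.2] 485 [558.3 -10.3  15.6] [638.9  85.1  22.8]
```

```bash
sed -i 's/<56)/<62)/' wr.py; python3 wr.py 600 34.5
```

```text
15.1 [549.09663637  34.87175684   4.87802631] [ 0.49630626 -0.3619228  -0.20201528]
rim wrist [598.6  35.2] 36156 [575.  -27.5  15.8] [648.7  85.9  23.3]
rim scene [599.3  36.2] 925 [575.1 -27.3  15.6] [649.7  86.6  23.5]
rim side [600.   34.2] 522 [575.2 -11.   15.7] [650.3  84.5  21.7]
```

step_arm(
  plan=[
    [[0.02, 0, 0, 0], [0.05, 0, 0, 0], [0.085, 0, 0, 0], [0.12, 0, 0, 0], [0.155, 0, 0, 0], [0.19, 0, 0, 0], [0.225, 0, 0, 0], [0.255, 0, 0, 0], [0.28, 0, 0, 0], [0.28, 0, 0, 0]],
  ],
)

```text
clock: 16.5
eef_pos: [591.5, 34.9, 4.9]
orientation: [-0.0, 1.0, -0.0, 0.0]
contact_force: [-0.8, 0.1, -0.7]
gripper_width: 60.4
grasp_force: 0.0
```

```bash
python3 wr.py 641 34.5
```

```text
16.5 [591.49817474  34.89391976   4.8510413 ] [-0.82944204  0.10585188 -0.65019085]
rim wrist [641.3  37.6] 36763 [616.  -26.7  15.5] [691.   96.   23.3]
rim scene [641.3  35.9] 1000 [616.  -20.1  15.5] [692.2  86.2  23.5]
rim side [642.3  34.5] 479 [616.8 -12.1  15.5] [693.8  85.   21.5]
```

step_arm(
  plan=[
    [[0.02, 0, 0, 0], [0.045, 0, 0, 0], [0.075, 0, 0, 0], [0.105, 0, 0, 0], [0.135, 0, 0, 0], [0.165, 0, 0, 0], [0.19, 0, 0, 0], [0.21, 0, 0, 0], [0.22, 0, 0, 0], [0.22, 0, 0, 0]],
  ],
)

```text
clock: 17.9
eef_pos: [624.2, 34.8, 4.8]
orientation: [-0.0, 1.0, -0.0, 0.0]
contact_force: [-0.1, 1.0, 0.0]
gripper_width: 59.7
grasp_force: 0.1
```

```bash
python3 wr.py 675 35 s3 scene
```

```text
17.9 [624.24735743  34.80665922   4.84176257] [-0.1004911   1.00566263  0.00189684]
rim wrist [687.2  35. ] 37919 [650.  -24.9  15.5] [736.9  94.6  23.2]
rim scene [686.4  38.1] 1062 [650.  -23.4  15.5] [736.   94.1  23.5]
rim side [684.3  32.6] 442 [650.  -10.4  15.6] [734.3  85.4  22. ]
```

View pics/s3.png

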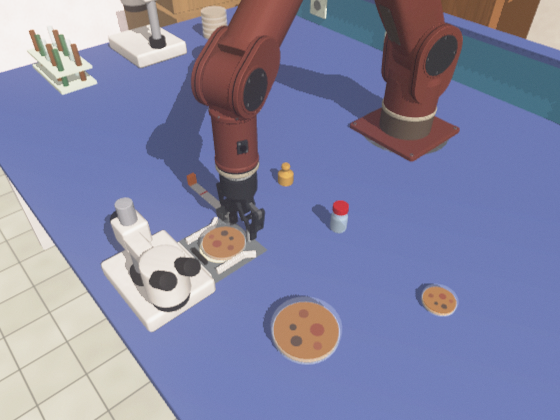

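The scene view shows the dish between the holder walls at (222,240), nearly home. Now the last few millimetres, slowly.

step_arm(
  plan=[
    [[0.01, 0, 0, 0], [0.02, 0, 0, 0], [0.03, 0, 0, 0], [0.04, 0, 0, 0], [0.05, 0, 0, 0], [0.06, 0, 0, 0], [0.06, 0, 0, 0]],
  ],
)

```text
clock: 18.92
eef_pos: [633.2, 34.9, 4.8]
orientation: [-0.0, 1.0, -0.0, 0.0]
contact_force: [-0.2, -0.3, 0.5]
gripper_width: 60.3
grasp_force: 0.3
```

```bash
cat > fr.py <<'E'
from m import *
F=[]
for i in range(6):
    grab('wrist' if i%2 else 'scene');F.append(bot.state()['contact_force'])
print(np.mean(F,0).round(2),np.std(F,0).round(2),bot.state()['eef_pos'],bot.state()['clock'])
E
python3 fr.py
```

```text
[-0.48 -0.15  0.32] [0.4  0.51 0.45] [633.17370858  34.83603841   4.85916715] 19.225
```

step_arm(
  plan=[
    [[0.007, 0, 0, 0], [0.013, 0, 0, 0], [0.02, 0, 0, 0], [0.02, 0, 0, 0]],
  ],
)

```text
clock: 19.73
eef_pos: [636.0, 34.8, 4.8]
orientation: [-0.0, 1.0, -0.0, -0.0]
contact_force: [-2.3, -0.7, 0.7]
gripper_width: 60.4
grasp_force: 0.9
```

```bash
python3 fr.py
```

```text
[-2.13  0.17  0.46] [0.22 0.32 0.39] [636.02387335  34.84348242   4.77876177] 20.025
```

The pad is clearly engaged at about 2 N. I'll back off gently, then lift.

step_arm(
  plan=[
    [[-0.01, 0, 0, 0], [-0.02, 0, 0, 0], [-0.03, 0, 0, 0], [-0.06, 0, 0, 0], [-0.12, 0, 0, 0], [-0.22, 0, 0, 0], [-0.3, 0, -0.2, 0], [-0.3, 0, -0.6, 0], [-0.3, 0, -0.7, 0], [-0.3, 0, -0.7, 0]],
  ],
)

```text
clock: 21.28
eef_pos: [591.5, 34.8, 110.8]
orientation: [0.0, 1.0, -0.0, 0.001]
contact_force: [1.0, 0.2, -0.2]
gripper_width: 60.2
grasp_force: 0.0
```

Run:
```python
from m import *
from scipy.optimize import least_squares
s=bot.state();print(s['clock'],s['eef_pos'])
for n in ['wrist','scene','side']:
    f=grab(n);P=cloud(f);hsv=cv2.cvtColor(f['pixels'],cv2.COLOR_RGB2HSV).astype(int);X,Y,Z=np.moveaxis(P,-1,0)
    m=(Z>18)&(Z<23.5)&(np.hypot(X-684,Y-35)<53);Q=P[m];h=cv2.convexHull(Q[:,:2].astype(np.float32))[:,0]
    r=least_squares(lambda p:np.hypot(h[:,0]-p[0],h[:,1]-p[1])-50.3,[684,35],loss='soft_l1');print('rim',n,r.x.round(1),cv2.minEnclosingCircle(h),m.sum(),Q.min(0).round(1),Q.max(0).round(1))
    m=(X>590)&(X<640)&(Y>-200)&(Y<-60)&(Z>6)&(Z<18)&((hsv[...,0]<8)|(hsv[...,0]>170))&(hsv[...,1]>110);
    if m.sum(): print('red',P[m].mean(0).round(1),m.sum())
    m=(X>590)&(X<640)&(Y>-230)&(Y<-140)&(Z>28)&(Z<45);t=P[m]
    if len(t): print('tab',np.percentile(t,[2,98],axis=0).round(1).tolist())
    m=(Z>20)&(Z<26)&(Y>-75)&(Y<-15)&(X>590)&(X<640)&(hsv[...,2]<110);t=P[m]
    if len(t): print('guide',np.percentile(t,[2,98],axis=0).round(1).tolist())
f=load('wrist');save(f,'w3')
```

```text
21.275 [591.46832946  34.80303001 110.78388985]
rim wrist [685.1  35.8] ((685.787841796875, 35.090579986572266), 51.154815673828125) 16712 [635.1 -13.8  18.1] [736.8  85.5  23.5]
red [ 614.3 -127.8   13. ] 88
tab [[605.4, -172.9, 28.1], [624.2, -170.5, 34.9]]
guide [[596.4, -51.1, 21.2], [631.4, -27.7, 24.0]]
rim scene [685.1  35.8] ((685.084716796875, 35.247493743896484), 51.66517639160156) 1178 [635.5 -14.6  18. ] [734.2  85.7  23.4]
red [ 611.5 -150.6   13. ] 4
tab [[605.9, -185.7, 28.7], [625.6, -170.2, 40.3]]
guide [[597.7, -48.8, 20.1], [632.5, -27.1, 24.4]]
rim side [686.   34.8] ((685.8186645507812, 34.659088134765625), 50.730350494384766) 777 [635.2 -15.6  18. ] [735.2  84.8  22.4]
tab [[606.8, -183.7, 28.5], [626.9, -169.8, 37.6]]
guide [[597.0, -50.6, 20.1], [630.8, -28.0, 22.8]]
```

View pics/w3.png

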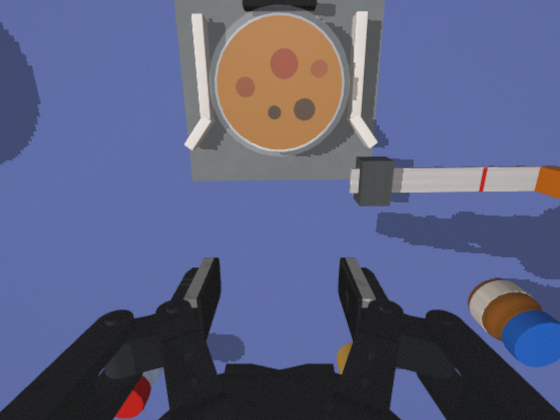

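The wrist view shows the dish at (280,82), touching the pad at the top between the walls. The guide is at (375,180), the red line at (483,180) and the tab at (550,180). The blade needs to move about +76 mm. I'll go over the tab with the fingers 30 mm apart, so one pad can push it without squeezing.

step_arm(
  plan=[
    [[0.05, 0.33, 0, 0], [0.1, 0.67, 0, 0], [0.16, 1, 0, 0]],
  ],
  claw=0.29,
)

```text
clock: 21.8
eef_pos: [614.2, -116.6, 107.9]
orientation: [-0.0, 1.0, 0.0, -0.001]
contact_force: [0.4, -0.2, -0.1]
gripper_width: 29.9
grasp_force: 0.0
```

step_arm(
  plan=[
    [[0, 0.25, 0, 0], [0, 0.42, 0, 0], [0, 0.42, 0, 0], [0, 0.42, 0, 0], [0, 0.42, 0, 0]],
  ],
)

```text
clock: 22.42
eef_pos: [615.1, -176.3, 109.4]
orientation: [-0.0, 1.0, 0.001, -0.0]
contact_force: [-0.2, 0.4, -0.0]
gripper_width: 30.4
grasp_force: 0.0
```

Run:
```python
from m import *
s=bot.state();print(s['clock'],s['eef_pos'],s['gripper_width'],s['orientation'])
f=grab('wrist');P=cloud(f);X,Y,Z=np.moveaxis(P,-1,0)
m=(X>590)&(X<640)&(Y>-215)&(Y<-140)&(Z>28)&(Z<45);t=P[m]
if len(t): print('tab',np.percentile(t,[2,98],axis=0).round(1).tolist(),len(t))
```

```text
22.425 [ 615.06980872 -176.31950037  109.40775631] 30.369279358599634 [-4.34655919e-04  9.99999437e-01  9.28560723e-04 -2.72343987e-04]
tab [[606.0, -183.0, 30.0], [625.4, -171.8, 40.1]] 462
```

step_arm(
  plan=[
    [[0, 0.008, 0.15, 0], [0, 0.008, 0.3, 0], [0, 0.008, 0.4, 0], [0, 0.008, 0.5, 0], [0, 0.008, 0.56, 0], [0, 0.008, 0.6, 0], [0, 0.008, 0.615, 0], [0, 0.008, 0.615, 0]],
  ],
)

```text
clock: 23.48
eef_pos: [615.2, -179.4, 17.8]
orientation: [0.0, 1.0, -0.0, 0.0]
contact_force: [0.8, -0.2, 0.8]
gripper_width: 30.4
grasp_force: 0.0
```

step_arm(
  plan=[
    [[0, -0.03, 0, 0], [0, -0.05, 0, 0], [0, -0.07, 0, 0], [0, -0.09, 0, 0], [0, -0.12, 0, 0], [0, -0.16, 0, 0], [0, -0.2, 0, 0], [0, -0.24, 0, 0], [0, -0.28, 0, 0], [0, -0.3, 0, 0]],
  ],
)

```text
clock: 24.72
eef_pos: [615.0, -133.7, 17.5]
orientation: [-0.0, 1.0, 0.0, -0.0]
contact_force: [0.0, -1.7, 1.0]
gripper_width: 29.7
grasp_force: 0.8
```

step_arm(
  plan=[
    [[0, -0.03, 0, 0], [0, -0.06, 0, 0], [0, -0.09, 0, 0], [0, -0.12, 0, 0], [0, -0.15, 0, 0], [0, -0.18, 0, 0], [0, -0.2, 0, 0], [0, -0.22, 0, 0], [0, -0.22, 0, 0]],
  ],
)

```text
clock: 25.85
eef_pos: [615.3, -100.8, 17.6]
orientation: [-0.0, 1.0, 0.0, 0.0]
contact_force: [0.4, -0.1, -0.3]
gripper_width: 30.2
grasp_force: 0.0
```

```bash
cat > bl.py <<'E'
import sys
from m import *
s=bot.state();print(s['clock'],s['eef_pos'],s['gripper_width'],s['contact_force'])
for n in ['wrist','scene','side']:
    f=grab(n);P=cloud(f);hsv=cv2.cvtColor(f['pixels'],cv2.COLOR_RGB2HSV).astype(int);X,Y,Z=np.moveaxis(P,-1,0)
    m=(X>590)&(X<640)&(Y>-200)&(Y<-20)&(Z>6)&(Z<18)&((hsv[...,0]<8)|(hsv[...,0]>170))&(hsv[...,1]>110);
    if m.sum(): print(n,'red',np.median(P[m],0).round(1),m.sum())
    m=(X>590)&(X<640)&(Y>-200)&(Y<-80)&(Z>26)&(Z<45)&(hsv[...,0]<14)&(hsv[...,1]>150);t=P[m]
    if len(t): print(n,'tab',np.percentile(t,[2,98],axis=0).round(1).tolist())
    m=(Z>20)&(Z<26)&(Y>-75)&(Y<-15)&(X>590)&(X<640)&(hsv[...,2]<110);t=P[m]
    if len(t): print(n,'guide',np.percentile(t,[2,98],axis=0).round(1).tolist())
    m=(X>605)&(X<623)&(Y>-20)&(Y<120)&(Z>5)&(Z<17)&(hsv[...,2]>110)&(hsv[...,1]<70);t=P[m]
    if len(t): print(n,'tip y',np.percentile(t[:,1],99.5).round(1))
if len(sys.argv)>1: save(load(sys.argv[2]),sys.argv[1])
E
python3 bl.py
```

```text
25.85 [ 615.29021984 -100.76965342   17.62396382] 30.242386536990466 [ 0.36796794 -0.09092503 -0.31101435]
wrist red [613.9 -59.1  13.5] 172
wrist tab [[605.4, -114.2, 27.2], [624.7, -102.7, 39.8]]
wrist guide [[596.7, -51.7, 20.8], [631.7, -28.1, 24.0]]
wrist tip y 46.9
scene tab [[617.6, -112.2, 27.1], [625.4, -101.5, 39.7]]
scene guide [[599.2, -50.2, 20.2], [630.8, -27.3, 25.3]]
scene tip y 47.7
side tab [[605.7, -115.3, 26.5], [616.4, -102.8, 38.2]]
side guide [[599.2, -49.8, 20.2], [631.3, -28.0, 22.6]]
side tip y 46.9
```

step_arm(
  plan=[
    [[0, -0.01, 0, 0], [0, -0.02, 0, 0], [0, -0.03, 0, 0], [0, -0.04, 0, 0], [0, -0.042, 0, 0], [0, -0.042, 0, 0]],
  ],
)

```text
clock: 26.75
eef_pos: [615.0, -94.9, 17.6]
orientation: [-0.0, 1.0, -0.0, -0.0]
contact_force: [0.2, -1.3, 0.2]
gripper_width: 30.5
grasp_force: 0.4
```

```bash
python3 bl.py w4 wrist
python3 - <<'E'
import cv2; i=cv2.imread('pics/w4.png'); print(i.shape)
E
```

```text
26.75 [615.04212929 -94.9235253   17.58021347] 30.533082732781146 [ 0.21061531 -1.30518498  0.21910214]
wrist red [613.8 -53.2  13.4] 170
wrist tab [[605.2, -108.6, 27.2], [624.7, -97.0, 39.8]]
wrist guide [[596.9, -51.7, 20.9], [631.7, -28.1, 24.0]]
wrist tip y 52.7
scene tab [[616.5, -104.8, 27.0], [624.4, -96.9, 41.0]]
scene guide [[599.3, -67.7, 20.2], [631.3, -27.0, 24.8]]
scene tip y 53.1
side red [ 606.1 -105.    13.6] 2
side tab [[605.9, -110.5, 27.5], [616.8, -96.5, 38.4]]
side guide [[597.2, -68.9, 20.0], [630.4, -28.0, 24.5]]
side tip y 52.5
(420, 560, 3)
```

View pics/w4.png

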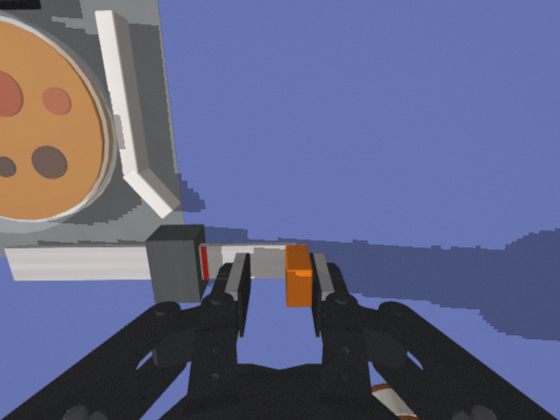

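The wrist view shows the red line at x≈205 px, right against the guide's outer face, and the dish still home. I'll nudge it by 0.7 mm, back off the tab and lift straight up.

step_arm(
  plan=[
    [[0, -0.005, 0, 0], [0, -0.005, 0, 0], [0, 0.02, 0, 0], [0, 0.05, 0, 0], [0, 0.05, 0, 0], [0, 0.05, -0.15, 0], [0, 0.05, -0.4, 0], [0, 0.05, -0.7, 0], [0, 0.05, -0.95, 0], [0, 0.05, -0.95, 0]],
  ],
)

```text
clock: 28.15
eef_pos: [617.0, -102.5, 163.7]
orientation: [0.0, 1.0, -0.0, 0.003]
contact_force: [0.2, -0.4, -0.0]
gripper_width: 30.6
grasp_force: 0.0
```

```bash
python3 bl.py s5 scene
python3 - <<'E'
from m import *
from scipy.optimize import least_squares
for n in ['wrist','scene','side']:
    f=load(n);P=cloud(f);X,Y,Z=np.moveaxis(P,-1,0)
    m=(Z>18)&(Z<23.5)&(np.hypot(X-684,Y-35)<53);Q=P[m];h=cv2.convexHull(Q[:,:2].astype(np.float32))[:,0]
    r=least_squares(lambda p:np.hypot(h[:,0]-p[0],h[:,1]-p[1])-50.3,[684,35],loss='soft_l1');print('rim',n,r.x.round(1),m.sum())
    for k,(x,y,z) in dict(jar=(496,-167,62),weight=(425.5,-41.5,54),vial=(447,161.5,70)).items():
        t=P[(np.hypot(X-x,Y-y)<30)&(Z>z-4)&(Z<z+4)]
        if len(t): print(n,k,t.mean(0).round(1))
E
```

```text
28.15 [ 616.98126978 -102.488479    163.71422471] 30.59612828790537 [ 0.24357078 -0.44738062 -0.01250294]
wrist red [613.8 -52.4  13.5] 52
wrist tab [[606.0, -107.5, 28.1], [624.6, -96.5, 40.0]]
wrist guide [[596.9, -51.5, 21.2], [631.7, -28.2, 24.2]]
wrist tip y 53.2
scene tab [[607.1, -105.3, 26.1], [624.7, -95.0, 39.3]]
scene guide [[599.7, -50.7, 20.1], [631.8, -27.5, 24.2]]
scene tip y 54.2
side red [ 606.9 -106.3   14.1] 2
side tab [[606.2, -105.5, 27.0], [623.4, -96.3, 38.4]]
side guide [[597.8, -49.3, 20.1], [631.0, -28.2, 22.7]]
side tip y 53.4
rim wrist [685.1  35.9] 10097
wrist vial [448.4 158.6  70.4]
rim scene [685.1  35.8] 1176
scene jar [ 496.5 -166.2   61.9]
scene weight [426.6 -41.2  53.3]
scene vial [447.6 162.7  69.5]
rim side [685.6  34.8] 785
side jar [ 495.8 -167.1   60.7]
side weight [426.3 -41.9  52.5]
side vial [446.2 161.8  69. ]
```

View pics/s5.png

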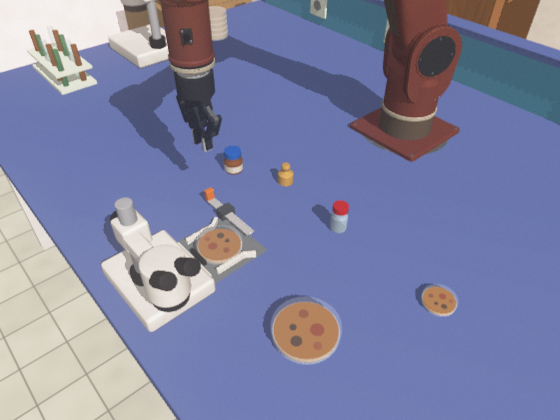

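The final view shows the dish home at (220,243) and the blade across the mouth behind it. Its red line is within about 1 mm of the guide face. The jar, vial and weight haven't moved, and the gripper is clear of everything, so I'm handing in.

```bash
python3 -c "
from bench import order
print(order.sign_off())"
```

```text
the job is handed in; nothing more can be done
None
```

The job is handed in: the dish is home against the pad, within about 3 mm of the seat by camera, the blade's red line is within about 1 mm of the guide's outer face, and the jar, vial and weight are where they stood (28 s used of 72 s).

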